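# Clamp an icon board in the quick-release vise

## Robot

A 7-joint arm with a two-finger parallel gripper is mounted at the origin on the work surface. World frame = base frame: x ahead of the robot, y to its left, z up, the work surface at z = 0. Lengths are in m, angles in rad, forces in N, time in s.
With the tool pointing down it reaches from about 0.425 to 0.825 m from the base axis. Payload 3.6 kg.
Tool frame: the origin (TCP) lies on the mounting face of the last link; the fingertips stand 173 mm ahead of it and the grasp point (between the pads) lies 155 mm ahead of it (env.tcp_to_tips is the distance from the TCP to the fingertips, in m); z points along the fingers, y is the line along which they close (so a half turn about z gives the same grasp; the last joint's range is limited). The gripper opens to 85 mm and grips with 20 to 120 N. Pads are 22 mm wide; open, the fingers measure 114 mm over their backs; the gripper's body (76 mm by 85 mm) begins 54 mm behind the grasp point. The pads swing forward as they close: fully open they stand 13 mm farther back than shut.
Start: joints at [-1.218, 0.615, -0.013, 1.423, 0.008, 1.103, -0.04], TCP at [0.24, 0.604, 0.405] pointing down, gripper open.
Joint ranges: [-3.12, 3.12], [-0.3, 2.06], [-1.34, 1.32], [0.26, 2.42], [-1.36, 4.5], [0.01, 1.98], [-2.84, 2.84]. Speed limits (rad/s): [2.79, 2.79, 3.14, 3.14, 3.14, 3.14, 3.14].

## Interface

Orientations are given as a 3x3 rotation matrix whose columns are the frame's x, y, z axes.
In Python, from workcell import env, camera gives the robot as it stands.
- The arm moves only by the tool move_arm, never from a script. Its argument "targets" is a list of rows, each a list of 7 numbers: the finger opening in m, from 0 to 0.0854, then the shift along the tool's x, y, z in m, then the turn, a rotation vector about the tool's x, y, z in degrees. A call has 1 to 20 rows; each row is the pose to reach, as a shift and turn from the pose commanded when the call began, along the tool's axes at that moment; what a row does not reach only later rows make up. A row lasts 1/8 s, in which the tool goes at most 62.5 mm and 10.7 degrees, less where a joint would pass 70% of its speed; a pose out of reach is approached as far as the arm can. A call with a gripper value outside its range is refused whole. The fingers move at their own pace and stop on an object; "force" is the grip in N (left out, the last holds). Time passes only in rows, so rows that repeat a pose let the fingers close. It gives the time, the measured TCP pose, the force, the opening and the grip force at its end, in the units of the state.
- env.state(): the state, without advancing time (a new reading comes with each control period).
- camera(name): name is "side" or "top"; returns a dict with "pixels" (480x640x3 uint8, red, green, blue), "fx", "fy", "cx", "cy" (pixels), "view" (4x4, takes a point from world to camera coordinates). Camera axes: x right, y down, z forward; pixel columns grow to the right and rows downward; lengths in m; the calibration is good to about 2 mm. A picture is of the moment at which its call begins. There is no depth.
- env.sign_off(): hands the job in; it is judged then, once.
The state is a dict: "clock": time; "q": joint angles; "qd": joint speeds; "effort": joint torques, N m; "ee_pos": TCP position; "orientation": TCP orientation; "ft_force": force on the tool from outside, world axes, zero at the start; "ft_torque": the same for the moment, N m; "gripper_width": opening from 0.0 (shut) to 1.0 (fully open); "gripper_force": force on a finger pad.
Only numpy, scipy, OpenCV 4.12 (cv2) and the standard library are available. Lean on these libraries where they do the work, as an engineer would, in place of code of your own. Each camera call takes 0.05 s, during which the arm holds its last target. There are 200 camera calls.

## Task

The little icon board is standing loose in the open quick-release vise on the vestry table, waiting to have its hanger refitted. Hold the red release lever down and slide the moving jaw right up against the board so that it is pressed against the fixed jaw, let the lever spring up again, then turn the crank handle clockwise until the board is clamped firmly: the handle must turn clearly harder, but do not crush the wood. Leave the board upright on the guide bars, and do not disturb the loaf, bowl, book and screwdriver.

Things in the scene. Friction and masses are not known exactly. Their poses are not given: they have to be found in the camera images.
- vise: Blue cast woodworking vise with half-nut quick release, bolted to a 240 x 200 mm plank clamped to the table; fixed. Origin on the table straight below the middle of the fixed jaw's cork face. y = slide axis, from the fixed jaw (face at y = 0) towards moving jaw and handle; x across the jaws. Jaws 170 mm wide, tops 138 mm above the table. Body and plank reach back to y = -204 mm.
- jaw: Moving jaw. Origin at table level below the middle of its cork gripping face, axes as the vise's, so its y in the vise frame is the opening: 0 shut, 135 mm at most, starts 95 to 125, about 24 with the board held. Cork 170 mm wide, 42 to 138 mm above the table. Half-nut engaged, only the screw moves it; lever held down, it slides along at about 2 to 4 N.
- push_face (a point): On the middle of the moving jaw's flat outer face (handle side), 126 mm above the table, 32 mm outward (vise +y) of the cork's gripping face. This face stands free from the lever plate (111 mm) up to 138 mm above the table and can be pushed here towards the board.
- lever_pad (a point): Where to press the red release lever: on its top, on the middle line, 16 mm outward of the moving jaw's outer face, 111 mm above the table when up. The lever is a flat plate 44 mm wide (x), jutting 42 mm out of that face towards the handle, with a 4 mm lip along its outer end. Travels with the jaw.
- lever (a joint): Release lever angle, rad: 0 up (half-nut engaged), 0.22 down on its stop; half-nut free above 0.15. lever_pad drops about 7.5 mm; a spring resists with about 5 N at first, 9 N at the stop. Let go, it springs up and may nudge the jaw back up to 4 mm; or it stays part way (up to 0.145) on a thread crest until the handle is turned on a little (under one turn).
- handle_hub (a point): On the screw axis, in the upright plane in which the crank arm of the handle turns: 105 mm outward (vise +y) of the moving jaw's cork face, 70 mm above the table; hub 28 mm thick. Travels with the jaw.
- handle (a joint): Crank handle angle, rad; grows clockwise seen from the handle end (looking along vise -y): tightens. At 0 the crank arm points straight up; at a it leans a towards vise -x. Starts -1.2 to 1.2; turns many turns; one turn = 8 mm of jaw. Push needed at the grip: 2.7 N free, 5.5 N at 100 N of clamping, 8 N at 200 N, 14 N at 400 N. Let go, it stays, or settles back to 70 to 125 N if harder.
- crank_grip (a point): Middle of the crank's black revolving grip: a round bar 18 mm thick, 44 mm long, parallel to the screw axis, 45 mm from it, 136 mm outward (vise +y) of the moving jaw's cork face. It spins freely on its pin, so it can be pinched from above between the fingers and led round in a circle (25 to 115 mm above the table), or pushed round.
- guide_bars (a point): Level of the tops of the two steel guide bars (79 mm above the table), below the moving jaw's cork face. The bars, 18 mm thick, run along vise y at x = +/-55 mm, with the 16 mm screw between them; the board stands on the bars. They slide with the jaw, so the board tends to ride along until it meets the fixed jaw.
- board: The work: limewood icon board, 140 mm wide (x), 24 mm thick (y), 78 mm tall (z), about 0.2 kg, gilt and red face towards the moving jaw. Stands loose on the guide bars between the jaws, up to 0.12 rad askew, its middle 24 to 45 mm from the fixed jaw's face. Origin: centre of its underside. Soft wood: more than 400 N of clamping crushes it, 40 N or more holds it firmly.
- loaf: Bystander: small two-tier loaf, 60 mm across, 43 mm tall. Origin: centre of its underside.
- bowl: Bystander: small turned wooden bowl, 100 mm across, 40 mm tall. Origin: centre of its underside.
- service_book: Bystander: closed black book lying flat, 90 x 130 x 30 mm. Origin: centre of its underside.
- screwdriver: Bystander: screwdriver lying on the table along its own x axis. Origin at table level near its middle.
Mind the look-alikes: they are no part of the job. There is more than one size of the board; the one meant has the size given above.

How it is judged:
By the outcome, as a careful person would: the job done as asked, in the order asked, and still so for the second after the job is handed in, with the robot touching nothing.
It also fails if it takes over 67 s, if anything falls off the work surface, if the arm or the gripper's body presses on something with over 40 N, if the wrist force passes 120 N, or if a joint passes its speed limit or range.

## Working session

There is one attempt and no reset: what is moved stays moved. The work goes in short steps, Python scripts to look and compute and a tool call to move; the robot and the scene stay as the last step left them, time stands still between calls to the robot, and variables do not carry over. Pictures are saved under pics/ and viewed, at most 10 in all, crops included, and the job is handed in when it is done.

Besides the shell and the picture viewer there is one more tool, called after "Emit:" by a JSON object that holds its "op" and its "data", one argument or row to a line. move_arm: Moves the arm, as the interface text tells. Its arguments: {"type":"object","properties":{"targets":{"type":"array","items":{"type":"array","items":{"type":"number"}}},"force":{"type":"number"}},"required":["targets"]}

```bash
mkdir -p pics; ls; python3 - <<'E'
from workcell import env,camera
import cv2,numpy as np
for n in("side","top"):
    c=camera(n); cv2.imwrite(f"pics/{n}0.png",c["pixels"][:,:,::-1]); print(n,c["fx"],c["fy"],c["cx"],c["cy"],np.round(c["view"],4).tolist())
s=env.state();print(s)
E
```

```text
pics
side 549.7476914090146 549.7476914090146 321.97323367324515 239.235291786928 [[0.9972, -0.0726, 0.0157, -0.5455], [-0.0436, -0.7434, -0.6674, 0.0772], [0.0601, 0.6649, -0.7445, 1.4103], [0.0, 0.0, 0.0, 1.0]]
top 436.5767827652789 436.5767827652789 325.9502999913191 233.70935667358202 [[-0.0076, -0.9999, 0.0069, -0.0397], [-0.9854, 0.0063, -0.17, 0.5693], [0.1699, -0.0081, -0.9854, 1.0723], [0.0, 0.0, 0.0, 1.0]]
{'clock': 0.1, 'q': array([-1.21853539,  0.61583906, -0.01260406,  1.42469843,  0.00808791,
        1.10340351, -0.04039814]), 'qd': array([-8.44265120e-04, -8.96823112e-04, -8.44007634e-04, -6.35324797e-03,
        8.56628037e-05,  4.87786098e-04,  1.36298021e-03]), 'effort': array([ 7.46425121e-04, -4.70385325e+01,  2.60155303e-01, -1.71573544e+01,
        1.01293510e-02,  5.85259404e-03,  4.64955093e-06]), 'ee_pos': array([0.24023826, 0.6036844 , 0.40365613]), 'orientation': array([[-9.29142533e-01,  3.69720799e-01, -8.27113208e-04],
       [ 3.69721723e-01,  9.29140059e-01, -2.14449387e-03],
       [-2.43599699e-05, -2.29834218e-03, -9.99997359e-01]]), 'ft_force': array([-0.53281453, -0.06536059, -0.19090452]), 'ft_torque': array([0.0362604 , 0.00954808, 0.00952261]), 'gripper_force': 0.0, 'gripper_width': 0.9974037091270207}
```

View pics/top0.png

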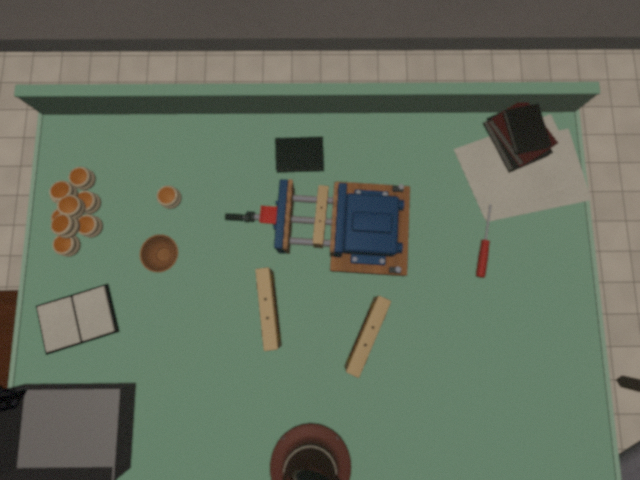

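View pics/side0.png

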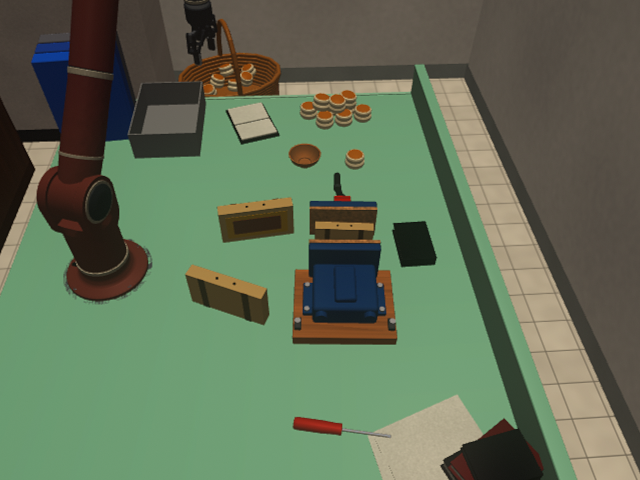

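The top view shows the vise at about (340,225), with the handle to the left at (240,217) and the red lever at (268,214). There are three icon boards: in the vise (320,215), on the table at (267,308), and on the table at (367,336). The one standing in the vise is the one meant, and I'll confirm it in a crop.

```bash
python3 - <<'E'
import cv2
a=cv2.imread("pics/top0.png")[170:285,215:415]; cv2.imwrite("pics/c1.png",cv2.convertScaleAbs(cv2.resize(a,(800,460),interpolation=cv2.INTER_CUBIC),alpha=1.5))
E
```

```text
(no output)
```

View pics/c1.png

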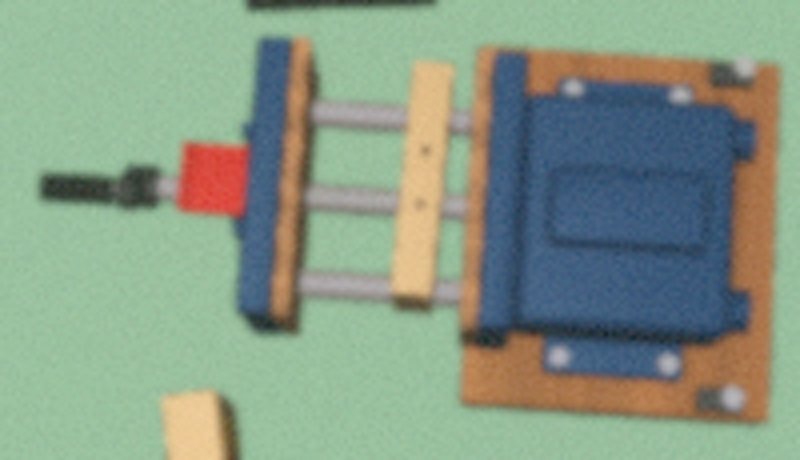

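The crop confirms that the board between the jaws is the one to clamp. The moving jaw's outer face runs from (261,40) to (240,315), its cork edge from (312,40) to (296,325), and the fixed cork edge from (478,50) to (463,335). The red lever covers (183,145) to (247,215), and the grip runs from (42,188) to (112,190).

```bash
cat > h.py <<'E'
from workcell import env,camera
import numpy as np,cv2
def ray(c,u,v,z):
    V=np.array(c["view"]);R,t=V[:3,:3],V[:3,3];o=-R.T@t
    d=R.T@np.array([(u-c["cx"])/c["fx"],(v-c["cy"])/c["fy"],1]);return o+d*(z-o[2])/d[2]
def proj(c,p):
    V=np.array(c["view"]);q=V[:3,:3]@p+V[:3,3];return q[0]/q[2]*c["fx"]+c["cx"],q[1]/q[2]*c["fy"]+c["cy"]
E
python3 - <<'E'
from h import *
c=camera("top")
P={'outT':(261,40,.138),'outB':(240,315,.138),'corkT':(312,40,.138),'corkB':(296,325,.138),'fixT':(478,50,.138),'fixB':(463,335,.138),
'l1':(183,145,.111),'l2':(250,148,.111),'l3':(247,215,.111),'l4':(178,210,.111),'g1':(42,188,.115),'g2':(112,190,.115),'bT1':(415,62,.157),'bT2':(453,65,.157),'bB1':(393,292,.157),'bB2':(430,297,.157),
'pl1':(480,46,.02),'pl2':(778,65,.02),'pl3':(766,420,.02),'pl4':(462,403,.02)}
for k,(u,v,z) in P.items(): print(k,np.round(ray(c,u/4+215-.4,v/4+170-.4,z)[:2],4))
E
```

```text
outT [0.6867 0.0672]
outB [0.5195 0.0778]
corkT [0.6865 0.0365]
corkB [0.5134 0.0449]
fixT [ 0.6797 -0.0635]
fixB [ 0.5068 -0.0529]
l1 [0.6285 0.1169]
l2 [0.6264 0.0759]
l3 [0.5846 0.0773]
l4 [0.588  0.1192]
g1 [0.6013 0.2013]
g2 [0.5998 0.1589]
bT1 [ 0.6669 -0.0257]
bT2 [ 0.665  -0.0481]
bB1 [ 0.5297 -0.0124]
bB2 [ 0.5266 -0.0337]
pl1 [ 0.7175 -0.0683]
pl2 [ 0.7031 -0.2685]
pl3 [ 0.4649 -0.2512]
pl4 [ 0.4773 -0.0539]
```

```bash
cat >> h.py <<'E'
from scipy.spatial.transform import Rotation as Ro
th=-.063; ex=np.array([np.cos(th),np.sin(th),0]); ey=np.array([-ex[1],ex[0],0]); O=np.array([.5953,-.0585,0])
RT=np.column_stack([ey,ex,[0,0,-1]])
def world(v): return O+v[0]*ex+v[1]*ey+np.array([0,0,v[2]])
def vis(p): d=np.asarray(p)-O; return np.array([d@ex,d@ey,d[2]])
def cmd(v,R=RT):  # v: vise-frame TCP
    s=env.state();C=s["orientation"]
    return np.round(C.T@(world(v)-s["ee_pos"]),4),np.round(Ro.from_matrix(C.T@R).as_rotvec(degrees=True),2)
def st():
    s=env.state();print(s["clock"],"vis tcp mm",np.round(vis(s["ee_pos"])*1e3,1),"F vise",np.round([s["ft_force"]@ex,s["ft_force"]@ey,s["ft_force"][2]],1),"w",s["gripper_width"],s["gripper_force"])
E
python3 -c "
from h import *
print(cmd([0,.146,.173+.15])); st()"
```

```text
(array([-0.5294, -0.345 ,  0.0815]), array([-0.1 ,  0.08, 71.91]))
0.15 vis tcp mm [-396.   638.5  403.8] F vise [-0.9  0.3  0.5] w 1.001018645021751 0.0
```

Emit:
{"op": "move_arm", "data": {
  "targets": [
    [0,-0.5294,-0.345,0.06,-0.1,0.08,71.9],
    [0,-0.5294,-0.345,0.06,-0.1,0.08,71.9],
    [0,-0.5294,-0.345,0.06,-0.1,0.08,71.9],
    [0,-0.5294,-0.345,0.06,-0.1,0.08,71.9],
    [0,-0.5294,-0.345,0.06,-0.1,0.08,71.9],
    [0,-0.5294,-0.345,0.06,-0.1,0.08,71.9],
    [0,-0.5294,-0.345,0.06,-0.1,0.08,71.9],
    [0,-0.5294,-0.345,0.06,-0.1,0.08,71.9],
    [0,-0.5294,-0.345,0.06,-0.1,0.08,71.9],
    [0,-0.5294,-0.345,0.06,-0.1,0.08,71.9],
    [0,-0.5294,-0.345,0.06,-0.1,0.08,71.9],
    [0,-0.5294,-0.345,0.06,-0.1,0.08,71.9],
    [0,-0.5294,-0.345,0.08,-0.1,0.08,71.9],
    [0,-0.5294,-0.345,0.08,-0.1,0.08,71.9],
    [0,-0.5294,-0.345,0.08,-0.1,0.08,71.9]
  ]
}}

```text
clock: 2.02
ee_pos: [0.6044, 0.0893, 0.3252]
orientation: [[0.06, 0.998, 0.001], [0.998, -0.06, 0.003], [0.003, 0.001, -1.0]]
ft_force: [0.1, 1.1, 0.4]
gripper_width: -0.002
gripper_force: 0.0
```

```bash
python3 - <<'E'
from h import *
st();print(cmd([0,.146,.173+.125]))
a=camera("top")["pixels"][170:285,215:415,::-1];b=camera("side")["pixels"][150:330,260:460,::-1]
cv2.imwrite("pics/c2.png",cv2.convertScaleAbs(np.hstack([cv2.resize(a,(400,230)),cv2.resize(b,(400,360))[:230]]) if 0 else cv2.resize(b,(600,540),interpolation=cv2.INTER_CUBIC),alpha=1.4))
E
```

```text
2.025 vis tcp mm [-3.000e-01  1.480e+02  3.252e+02] F vise [0.  1.1 0.4] w -0.002263222359748123 0.0
(array([-0.0021,  0.0002,  0.0272]), array([ 0.04, -0.17,  0.16]))
```

View pics/c2.png

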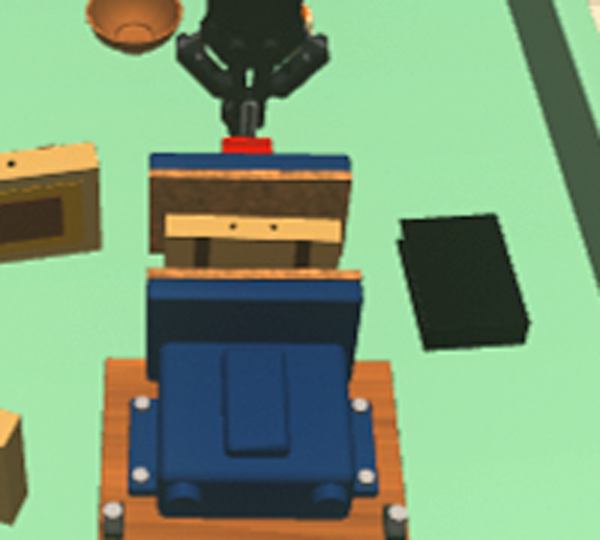

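The side view shows the closed fingertips just above the red lever at (247,146), lined up with it, and the board between the jaws. Next I press down.

Emit:
{"op": "move_arm", "data": {
  "targets": [
    [0,-0.002,0,0.02,0,-0.17,0.16],
    [0,-0.002,0,0.034,0,-0.17,0.16],
    [0,-0.002,0,0.04,0,-0.17,0.16],
    [0,-0.002,0,0.044,0,-0.17,0.16],
    [0,-0.002,0,0.047,0,-0.17,0.16],
    [0,-0.002,0,0.049,0,-0.17,0.16],
    [0,-0.002,0,0.049,0,-0.17,0.16]
  ]
}}

```text
clock: 3.0
ee_pos: [0.6043, 0.0864, 0.2791]
orientation: [[0.065, 0.998, 0.0], [0.998, -0.065, 0.002], [0.002, 0.0, -1.0]]
ft_force: [-6.6, 1.7, 18.1]
gripper_width: -0.0
gripper_force: 8.8
```

```bash
python3 -c "
from h import *
st()"
```

```text
3.0 vis tcp mm [-2.000e-01  1.452e+02  2.791e+02] F vise [-6.7  1.3 18.1] w -0.0004400511236890447 8.756239861249924
```

Emit:
{"op": "move_arm", "data": {
  "targets": [
    [0,-0.003,0,0,0,0,0],
    [0,-0.007,0,0,0,0,0],
    [0,-0.012,0,0,0,0,0],
    [0,-0.017,0,0,0,0,0],
    [0,-0.022,0,0,0,0,0],
    [0,-0.027,0,0,0,0,0],
    [0,-0.032,0,0,0,0,0],
    [0,-0.037,0,0,0,0,0],
    [0,-0.042,0,0,0,0,0],
    [0,-0.047,0,0,0,0,0],
    [0,-0.052,0,0,0,0,0],
    [0,-0.057,0,0,0,0,0],
    [0,-0.06,0,0,0,0,0]
  ]
}}

```text
clock: 4.62
ee_pos: [0.6001, 0.0272, 0.2791]
orientation: [[0.065, 0.998, -0.0], [0.998, -0.065, 0.003], [0.003, -0.0, -1.0]]
ft_force: [-6.7, 4.8, 17.4]
gripper_width: 0.002
gripper_force: 9.4
```

```bash
python3 - <<'E'
from h import *
st()
c=camera("top");a=c["pixels"][170:285,215:415,::-1]
cv2.imwrite("pics/c3.png",cv2.convertScaleAbs(cv2.resize(a,(800,460),interpolation=cv2.INTER_CUBIC),alpha=1.5))
E
```

```text
4.625 vis tcp mm [ -0.6  85.8 279.1] F vise [-6.9  4.4 17.4] w 0.0021876815231874945 9.39633708447218
```

View pics/c3.png

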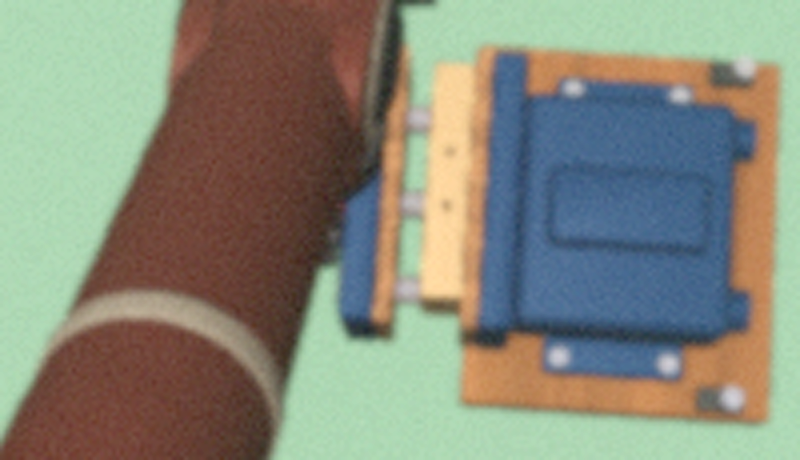

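The jaw is sliding with the tool. The cork edge is at (400,190), and the board (425–475) is already close to the fixed jaw with about 16 mm left to go.

Emit:
{"op": "move_arm", "data": {
  "targets": [
    [0,-0.004,0,0,0,0,0],
    [0,-0.008,0,0,0,0,0],
    [0,-0.011,0,0,0,0,0],
    [0,-0.014,0,0,0,0,0],
    [0,-0.014,0,0,0,0,0]
  ]
}}

```text
clock: 5.3
ee_pos: [0.5991, 0.0128, 0.2791]
orientation: [[0.065, 0.998, -0.001], [0.998, -0.065, 0.002], [0.002, -0.001, -1.0]]
ft_force: [-7.0, 3.8, 18.8]
gripper_width: 0.002
gripper_force: 9.3
```

```bash
python3 -c "
from h import *
st()"
```

```text
5.3 vis tcp mm [ -0.7  71.4 279.1] F vise [-7.2  3.4 18.8] w 0.002198759796462732 9.328780956566334
```

Emit:
{"op": "move_arm", "data": {
  "targets": [
    [0,-0.002,0,0,0,0,0],
    [0,-0.004,0,0,0,0,0],
    [0,-0.005,0,0,0,0,0],
    [0,-0.005,0,0,0,0,0]
  ]
}}

```text
clock: 5.8
ee_pos: [0.5989, 0.0101, 0.2791]
orientation: [[0.063, 0.998, -0.0], [0.998, -0.063, 0.006], [0.006, -0.001, -1.0]]
ft_force: [-6.9, 7.2, 18.8]
gripper_width: -0.002
gripper_force: 9.9
```

```bash
python3 -c "
from h import *
st()"
```

```text
5.8 vis tcp mm [ -0.7  68.7 279.1] F vise [-7.4  6.7 18.8] w -0.0019908329047607348 9.895338267087936
```

Emit:
{"op": "move_arm", "data": {
  "targets": [
    [0,-0.002,0,0,0,0,0],
    [0,-0.004,0,0,0,0,0],
    [0,-0.006,0,0,0,0,0],
    [0,-0.006,0,0,0,0,0]
  ]
}}

```text
clock: 6.3
ee_pos: [0.5989, 0.0087, 0.2792]
orientation: [[0.059, 0.998, -0.0], [0.998, -0.059, 0.013], [0.013, -0.001, -1.0]]
ft_force: [-6.2, 13.7, 20.0]
gripper_width: 0.001
gripper_force: 12.6
```

```bash
python3 - <<'E'
from h import *
st()
c=camera("top");a=c["pixels"][170:285,215:415,::-1]
cv2.imwrite("pics/c4.png",cv2.convertScaleAbs(cv2.resize(a,(800,460),interpolation=cv2.INTER_CUBIC),alpha=1.5))
E
```

```text
6.3 vis tcp mm [ -0.7  67.3 279.2] F vise [-7.1 13.3 20. ] w 0.0009984309826247591 12.6426019705832
```

View pics/c4.png

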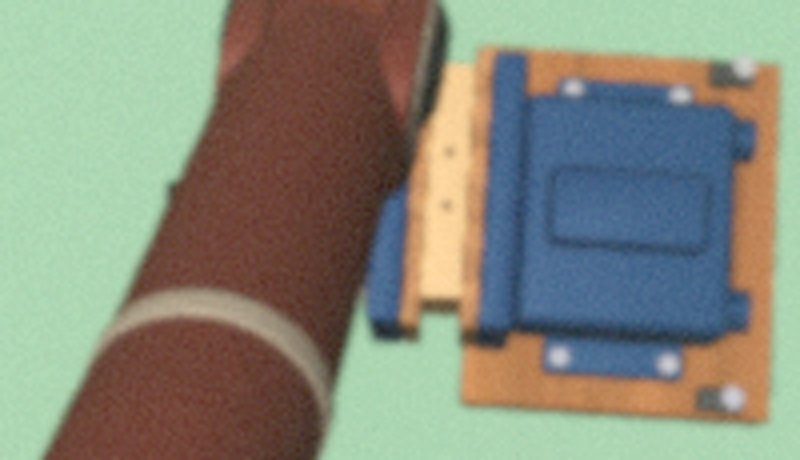

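The cork edge at (420) now meets the board (420–470), which lies flat against the fixed cork. I'll raise the lever while still pressing on the jaw face.

Emit:
{"op": "move_arm", "data": {
  "targets": [
    [0,-0.003,0,0,0,0,0],
    [0,-0.003,0,0,0,0,0],
    [0,-0.003,0,-0.005,0,0,0],
    [0,-0.003,0,-0.01,0,0,0],
    [0,-0.003,0,-0.015,0,0,0],
    [0,-0.003,0,-0.018,0,0,0],
    [0,-0.003,0,-0.018,0,0,0]
  ]
}}

```text
clock: 7.22
ee_pos: [0.5985, 0.0083, 0.2912]
orientation: [[0.057, 0.998, -0.004], [0.998, -0.057, 0.015], [0.015, -0.005, -1.0]]
ft_force: [2.4, 16.4, -8.9]
gripper_width: -0.0
gripper_force: 8.1
```

```bash
python3 -c "
from h import *
st()"
```

```text
7.225 vis tcp mm [ -1.   66.8 291.2] F vise [ 1.3 16.5 -8.9] w -0.0001119881112793326 8.111730515956879
```

Emit:
{"op": "move_arm", "data": {
  "targets": [
    [0.04,0.01,0,0,0,0,0],
    [0.04,0.015,0,-0.03,0,0,0],
    [0.04,0.015,0,-0.08,0,0,0],
    [0.04,0.05,0,-0.12,0,0,0],
    [0.04,0.1,0,-0.12,0,0,0],
    [0.04,0.16,0,-0.12,0,0,0],
    [0.04,0.22,0,-0.12,0,0,0],
    [0.04,0.25,0,-0.12,0,0,0],
    [0.04,0.25,0,-0.12,0,0,0]
  ]
}}

```text
clock: 8.35
ee_pos: [0.6144, 0.2507, 0.4128]
orientation: [[0.06, 0.998, -0.001], [0.998, -0.06, -0.001], [-0.001, -0.0, -1.0]]
ft_force: [-0.0, 0.8, 0.3]
gripper_width: 0.469
gripper_force: 0.0
```

```bash
python3 - <<'E'
from h import *
st()
c=camera("top");a=c["pixels"][170:285,215:415,::-1];b=camera("side")["pixels"][160:290,290:400,::-1]
cv2.imwrite("pics/c5.png",cv2.convertScaleAbs(np.hstack([cv2.resize(a,(520,300),interpolation=cv2.INTER_CUBIC),cv2.resize(b,(254,300),interpolation=cv2.INTER_CUBIC)]),alpha=1.5))
E
```

```text
8.35 vis tcp mm [-4.000e-01  3.098e+02  4.128e+02] F vise [-0.1  0.8  0.3] w 0.46863444346658284 0.0
```

View pics/c5.png

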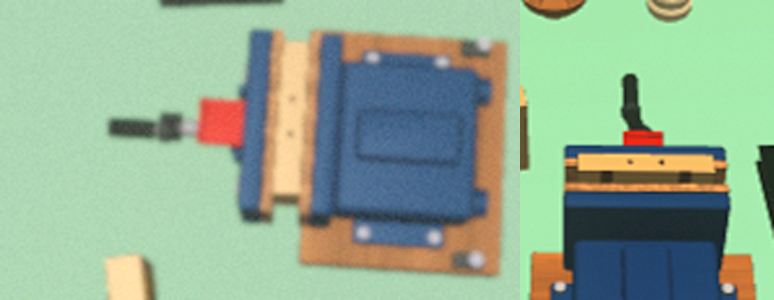

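The jaw stayed shut on the upright board. In the left panel the grip runs from (110,127) to (153,129) and the lever covers (200–244, 99–147). In the side panel the grip's far end is at (629,76).

```bash
python3 - <<'E'
from h import *
c=camera("top");s=camera("side")
for n,(u,v,z) in {'gfar':(110,127,.114),'gnear':(153,129,.114),'lv':(200,122,.111),'lvin':(244,124,.111)}.items():
    print(n,np.round(vis(ray(c,u/2.6+214.7,v/2.6+169.7,z))*1e3,1))
for y in(.160,.165):
  for a in(0,.15,.3):
    for e in(-.022,.022):
        p=world([-.045*np.sin(a),y+e,.07+.045*np.cos(a)]);q=proj(s,p);t=proj(c,p)
        print(y,a,e,'side',np.round([(q[0]-290)*2.31+520,(q[1]-160)*2.31]),'top',np.round([(t[0]-214.7)*2.6,(t[1]-169.7)*2.6]))
E
```

```text
gfar [-10.6 182.2 114. ]
gnear [-10.2 142.  114. ]
lv [ -0.5  98.9 111. ]
lvin [ -0.   57.6 111. ]
0.16 0 -0.022 side [641. 107.] top [158. 118.]
0.16 0 0.022 side [640.  80.] top [111. 116.]
0.16 0.15 -0.022 side [635. 107.] top [158. 125.]
0.16 0.15 0.022 side [634.  80.] top [111. 123.]
0.16 0.3 -0.022 side [629. 108.] top [157. 133.]
0.16 0.3 0.022 side [628.  81.] top [110. 130.]
0.165 0 -0.022 side [641. 104.] top [153. 118.]
0.165 0 0.022 side [640.  77.] top [106. 115.]
0.165 0.15 -0.022 side [635. 104.] top [152. 125.]
0.165 0.15 0.022 side [634.  77.] top [105. 123.]
0.165 0.3 -0.022 side [629. 105.] top [152. 132.]
0.165 0.3 0.022 side [628.  78.] top [105. 130.]
```

```bash
python3 -c "
from h import *
print(cmd([-.011,.166,.276]))"
```

```text
(array([-0.1375, -0.0115,  0.1382]), array([ 0.07,  0.18, -0.38]))
```

Emit:
{"op": "move_arm", "data": {
  "targets": [
    [0.042,-0.06,-0.0115,0.02,0.07,0.18,-0.38],
    [0.042,-0.11,-0.0115,0.05,0.07,0.18,-0.38],
    [0.042,-0.1375,-0.0115,0.08,0.07,0.18,-0.38],
    [0.042,-0.1375,-0.0115,0.09,0.07,0.18,-0.38],
    [0.042,-0.1375,-0.0115,0.11,0.07,0.18,-0.38],
    [0.042,-0.1375,-0.0115,0.13,0.07,0.18,-0.38],
    [0.042,-0.1375,-0.0115,0.138,0.07,0.18,-0.38],
    [0.042,-0.1375,-0.0115,0.138,0.07,0.18,-0.38]
  ]
}}

```text
clock: 9.55
ee_pos: [0.5949, 0.1114, 0.2758]
orientation: [[0.059, 0.998, -0.0], [0.998, -0.059, 0.003], [0.002, -0.001, -1.0]]
ft_force: [-0.8, 0.2, 0.5]
gripper_width: 0.491
gripper_force: 0.0
```

```bash
python3 - <<'E'
from h import *
st();print(cmd([-.011,.166,.276]))
b=camera("side")["pixels"][130:280,270:420,::-1]
cv2.imwrite("pics/c6.png",cv2.convertScaleAbs(cv2.resize(b,(600,600),interpolation=cv2.INTER_CUBIC),alpha=1.5))
E
```

```text
9.55 vis tcp mm [-11.1 169.5 275.8] F vise [-0.8  0.2  0.5] w 0.49141580150599634 0.0
(array([-0.0035,  0.0001, -0.0002]), array([-0.04, -0.14,  0.26]))
```

View pics/c6.png

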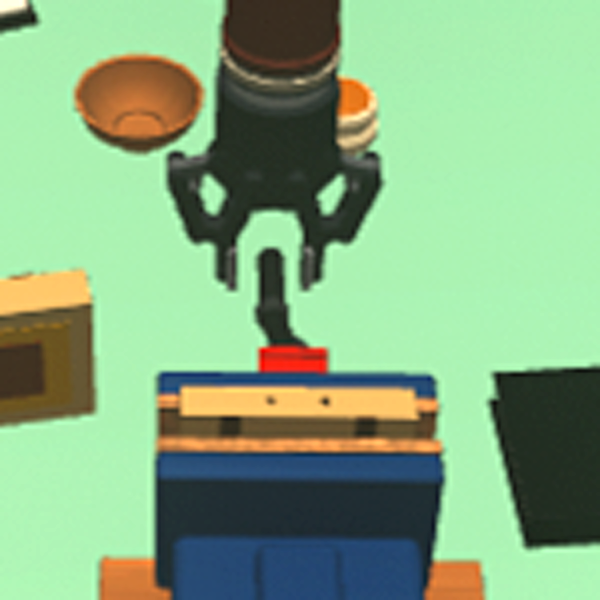

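The grip at (270,255) is centred between the open fingers. I'll close now.

Emit:
{"op": "move_arm", "data": {
  "force": 30,
  "targets": [
    [0.03,-0.002,0,0,0,0,0],
    [0.01,-0.002,0,0,0,0,0],
    [0.01,-0.002,0,0,0,0,0],
    [0.01,-0.002,0,0,0,0,0],
    [0.01,-0.002,0,0,0,0,0]
  ]
}}

```text
clock: 10.22
ee_pos: [0.595, 0.1085, 0.2766]
orientation: [[0.06, 0.998, 0.001], [0.998, -0.06, 0.002], [0.002, 0.001, -1.0]]
ft_force: [-0.2, -1.9, 5.8]
gripper_width: 0.194
gripper_force: 29.5
```

```bash
python3 - <<'E'
from h import *
st()
# circle rows: start angle a0, axis x=-0.0003
a0=.25
for d in range(10,101,10):
    a=a0+np.radians(d);r=.045
    print(d,np.round([-r*np.sin(a)+r*np.sin(a0),r*np.cos(a0)-r*np.cos(a)],4).tolist())
E
```

```text
10.225 vis tcp mm [-10.8 166.7 276.6] F vise [-0.1 -1.9  5.8] w 0.19439749000665302 29.53929215669632
10 [-0.0074, 0.0026]
20 [-0.0142, 0.0064]
30 [-0.0203, 0.0114]
40 [-0.0254, 0.0174]
50 [-0.0294, 0.0241]
60 [-0.0322, 0.0314]
70 [-0.0336, 0.0392]
80 [-0.0337, 0.047]
90 [-0.0325, 0.0547]
100 [-0.0299, 0.0621]
```

Emit:
{"op": "move_arm", "data": {
  "targets": [
    [0.01,-0.0002,-0.0037,0.0012,0,0,0],
    [0.01,-0.0002,-0.0074,0.0026,0,0,0],
    [0.01,-0.0004,-0.0108,0.0044,0,0,0],
    [0.01,-0.0004,-0.0142,0.0064,0,0,0],
    [0.01,-0.0006,-0.0173,0.0088,0,0,0],
    [0.01,-0.0006,-0.0203,0.0114,0,0,0],
    [0.01,-0.0008,-0.0229,0.0143,0,0,0],
    [0.01,-0.0008,-0.0254,0.0174,0,0,0]
  ]
}}

```text
clock: 11.22
ee_pos: [0.5702, 0.1102, 0.2583]
orientation: [[0.059, 0.998, 0.004], [0.998, -0.059, 0.003], [0.003, 0.004, -1.0]]
ft_force: [6.4, 1.1, -1.8]
gripper_width: 0.197
gripper_force: 29.3
```

```bash
cat >> h.py <<'E'
def ang():
    s=env.state();p=vis(s["ee_pos"]);x,z=p[0]+.0003,p[2]-.162-.07;a=np.arctan2(-x,z);f=s["ft_force"]
    fx,fz=f@ex,f[2]; t=np.array([-np.cos(a),-np.sin(a)])
    st();print("a deg",np.degrees(a),"r",np.hypot(x,z)*1e3,"tang push",-(fx*t[0]+fz*t[1]),"radial",fx*-np.sin(a)+fz*np.cos(a))
E
python3 -c "
from h import *
ang()"
```

```text
11.225 vis tcp mm [-35.7 166.7 258.3] F vise [ 6.3  1.5 -1.8] w 0.19653044180104265 29.34567779302597
a deg 53.43283481514445 r 44.0944628986469 tang push 2.3647867077892277 radial -6.125654389612441
```

Emit:
{"op": "move_arm", "data": {
  "targets": [
    [0.01,-0.0001,-0.0015,0.0033,0,0,0],
    [0.01,-0.0002,-0.003,0.0067,0,0,0],
    [0.01,-0.0003,-0.0043,0.0103,0,0,0],
    [0.01,-0.0004,-0.0056,0.014,0,0,0],
    [0.01,-0.0005,-0.0063,0.0179,0,0,0],
    [0.01,-0.0006,-0.0068,0.0218,0,0,0],
    [0.01,-0.0007,-0.0069,0.0257,0,0,0],
    [0.01,-0.0008,-0.0069,0.0296,0,0,0]
  ]
}}

```text
clock: 12.22
ee_pos: [0.5631, 0.1104, 0.2292]
orientation: [[0.058, 0.998, 0.003], [0.998, -0.058, 0.004], [0.004, 0.003, -1.0]]
ft_force: [6.1, 2.7, 1.9]
gripper_width: 0.195
gripper_force: 29.7
```

```bash
python3 -c "
from h import *
ang()"
```

```text
12.225 vis tcp mm [-42.7 166.6 229.2] F vise [5.9 3.1 1.9] w 0.19532112948643637 29.696261286735535
a deg 93.75940403840673 r 42.51654114294501 tang push 1.4784164501455495 radial -6.036763158296965
```

Emit:
{"op": "move_arm", "data": {
  "targets": [
    [0.01,0.0005,0.0009,0.0039,0,0,0],
    [0.01,0.001,0.0022,0.0077,0,0,0],
    [0.01,0.001,0.0037,0.0115,0,0,0],
    [0.01,0.001,0.0054,0.0152,0,0,0],
    [0.01,0.001,0.0072,0.0187,0,0,0],
    [0.01,0.001,0.0092,0.022,0,0,0],
    [0.01,0.001,0.0116,0.0251,0,0,0],
    [0.01,0.001,0.0142,0.0281,0,0,0]
  ]
}}

```text
clock: 13.22
ee_pos: [0.577, 0.1097, 0.2011]
orientation: [[0.059, 0.998, 0.001], [0.998, -0.059, 0.003], [0.003, 0.001, -1.0]]
ft_force: [3.8, 2.1, 7.6]
gripper_width: 0.194
gripper_force: 30.1
```

```bash
sed -i 's/p\[0\]+.0003/p[0]-.0015/' h.py; python3 -c "
from h import *
ang()"
```

```text
13.225 vis tcp mm [-28.8 166.7 201.1] F vise [3.6 2.4 7.6] w 0.1943869936563758 30.132064819335938
a deg 135.50478071688084 r 43.29093948245244 tang push 2.730881184095626 radial -7.957266774852713
```

Emit:
{"op": "move_arm", "data": {
  "targets": [
    [0.01,0.0005,0.0031,0.0018,0,0,0],
    [0.01,0.0005,0.0062,0.0032,0,0,0],
    [0.01,0.0005,0.0096,0.005,0,0,0],
    [0.01,0.0005,0.0131,0.0066,0,0,0],
    [0.01,0.0005,0.0167,0.0081,0,0,0],
    [0.01,0.0005,0.0205,0.0092,0,0,0],
    [0.01,0.0005,0.0243,0.01,0,0,0],
    [0.01,0.0005,0.0282,0.0103,0,0,0]
  ]
}}

```text
clock: 14.22
ee_pos: [0.602, 0.1082, 0.1893]
orientation: [[0.059, 0.998, -0.011], [0.998, -0.059, 0.002], [0.001, -0.011, -1.0]]
ft_force: [-0.8, 0.9, 6.0]
gripper_width: 0.195
gripper_force: 30.1
```

```bash
sed -i 's/-.162-.07/-.164-.07/' h.py; python3 -c "
from h import *
ang()"
```

```text
14.225 vis tcp mm [ -3.8 166.8 189.3] F vise [-0.9  0.9  6. ] w 0.19487732858628906 30.06908744573593
a deg 173.26090938688466 r 45.01424150421924 tang push 1.5485091330244296 radial -5.837434069757437
```

Emit:
{"op": "move_arm", "data": {
  "targets": [
    [0.01,0,0.0039,-0.0005,0,0,0],
    [0.01,0,0.0078,-0.0008,0,0,0],
    [0.01,0,0.0117,-0.0013,0,0,0],
    [0.01,0,0.0156,-0.002,0,0,0],
    [0.01,0,0.0194,-0.0032,0,0,0],
    [0.01,0,0.023,-0.0046,0,0,0],
    [0.01,0,0.0265,-0.0064,0,0,0],
    [0.01,0,0.0298,-0.0084,0,0,0]
  ]
}}

```text
clock: 15.22
ee_pos: [0.6367, 0.1056, 0.1999]
orientation: [[0.06, 0.998, 0.007], [0.998, -0.06, 0.001], [0.001, 0.007, -1.0]]
ft_force: [5.0, -1.7, -9.9]
gripper_width: 0.199
gripper_force: 30.0
```

```bash
python3 -c "
from h import *
ang()"
```

```text
15.225 vis tcp mm [ 31.  166.4 199.9] F vise [ 5.1 -1.4 -9.9] w 0.19864762361679264 30.036290287971497
a deg -139.17984205190092 r 45.10968241105387 tang push 2.6294614246834684 radial 10.792998168293723
```

Emit:
{"op": "move_arm", "data": {
  "targets": [
    [0.01,0,0.0038,-0.0015,0,0,0],
    [0.01,0,0.0067,-0.0037,0,0,0],
    [0.01,0,0.0091,-0.0067,0,0,0],
    [0.01,0,0.0112,-0.0099,0,0,0],
    [0.01,0,0.013,-0.0134,0,0,0],
    [0.01,0,0.0146,-0.017,0,0,0],
    [0.01,0,0.0158,-0.0207,0,0,0],
    [0.01,0,0.0166,-0.0244,0,0,0]
  ]
}}

```text
clock: 16.23
ee_pos: [0.6518, 0.1047, 0.2237]
orientation: [[0.06, 0.998, 0.002], [0.998, -0.06, 0.001], [0.001, 0.002, -1.0]]
ft_force: [3.5, -4.3, -5.7]
gripper_width: 0.192
gripper_force: 30.5
```

```bash
python3 -c "
from h import *
ang()"
```

```text
16.225 vis tcp mm [ 46.1 166.4 223.7] F vise [ 3.7 -4.1 -5.7] w 0.19190968773345635 30.464433431625366
a deg -102.98690050851825 r 45.742193588584385 tang push 4.71558281148361 radial 4.903960349271409
```

Emit:
{"op": "move_arm", "data": {
  "targets": [
    [0.01,-0.0005,0.0013,-0.0038,0,0,0],
    [0.01,-0.001,0.0017,-0.0077,0,0,0],
    [0.01,-0.001,0.0019,-0.0117,0,0,0],
    [0.01,-0.001,0.0017,-0.0156,0,0,0]
  ]
}}

```text
clock: 16.73
ee_pos: [0.6528, 0.1044, 0.2391]
orientation: [[0.059, 0.998, 0.001], [0.998, -0.059, 0.002], [0.002, 0.0, -1.0]]
ft_force: [4.0, -3.5, -5.9]
gripper_width: 0.198
gripper_force: 30.5
```

```bash
python3 -c "
from h import *
ang()"
```

```text
16.725 vis tcp mm [ 47.2 166.2 239.1] F vise [ 4.3 -3.3 -5.9] w 0.19837803159678413 30.500296354293823
a deg -83.63683416991566 r 45.9528899689732 tang push 6.28589285151708 radial 3.5757708169172076
```

Emit:
{"op": "move_arm", "data": {
  "targets": [
    [0.01,-0.0005,-0.0006,-0.0039,0,0,0],
    [0.01,-0.001,-0.0016,-0.0077,0,0,0],
    [0.01,-0.001,-0.0028,-0.0114,0,0,0],
    [0.01,-0.001,-0.0028,-0.0114,0,0,0]
  ]
}}

```text
clock: 17.23
ee_pos: [0.6498, 0.1043, 0.2509]
orientation: [[0.058, 0.998, 0.0], [0.998, -0.058, 0.004], [0.004, 0.0, -1.0]]
ft_force: [2.7, -0.4, -2.1]
gripper_width: 0.194
gripper_force: 30.9
```

```bash
python3 -c "
from h import *
ang()"
```

```text
17.225 vis tcp mm [ 44.2 165.9 250.9] F vise [ 2.7 -0.3 -2.1] w 0.1942279764210828 30.876694321632385
a deg -68.40501557146419 r 45.8714866113125 tang push 2.932394835959416 radial 1.788024999797595
```

Emit:
{"op": "move_arm", "data": {
  "targets": [
    [0.01,-0.0005,-0.0016,-0.0036,0,0,0],
    [0.01,-0.0005,-0.0035,-0.007,0,0,0],
    [0.01,-0.0005,-0.0057,-0.0102,0,0,0]
  ]
}}

```text
clock: 17.6
ee_pos: [0.6443, 0.1046, 0.2604]
orientation: [[0.058, 0.998, 0.001], [0.998, -0.058, 0.004], [0.004, 0.001, -1.0]]
ft_force: [4.9, -1.2, -5.8]
gripper_width: 0.196
gripper_force: 30.6
```

```bash
python3 -c "
from h import *
ang()"
```

```text
17.6 vis tcp mm [ 38.7 165.9 260.4] F vise [ 5.  -0.9 -5.8] w 0.19617553324421627 30.589256286621094
a deg -54.622852951466506 r 45.56654373842464 tang push 7.639888624748504 radial 0.7009107907189422
```

Emit:
{"op": "move_arm", "data": {
  "targets": [
    [0.01,-0.0003,-0.0024,-0.0031,0,0,0],
    [0.01,-0.0003,-0.0051,-0.0059,0,0,0],
    [0.01,-0.0003,-0.008,-0.0086,0,0,0]
  ]
}}

```text
clock: 17.98
ee_pos: [0.6363, 0.1051, 0.2688]
orientation: [[0.058, 0.998, 0.001], [0.998, -0.058, 0.005], [0.005, 0.001, -1.0]]
ft_force: [5.7, 0.8, -7.1]
gripper_width: 0.195
gripper_force: 30.5
```

```bash
python3 -c "
from h import *
ang()"
```

```text
17.975 vis tcp mm [ 30.6 165.9 268.8] F vise [ 5.7  1.2 -7.1] w 0.19494669338914622 30.484517812728882
a deg -39.88507459040554 r 45.38138428698961 tang push 8.906779257611591 radial -1.803050773564388
```

The handle now needs 8.9 N while turning, against about 2.5 N when free, which means roughly 230 N of clamping. I'll release the grip and retreat.

Emit:
{"op": "move_arm", "data": {
  "targets": [
    [0.045,0,0,0,0,0,0],
    [0.045,0,0,0,0,0,0],
    [0.045,0,0,0,0,0,0],
    [0.045,0,0,-0.02,0,0,0],
    [0.045,0,0,-0.06,0,0,0],
    [0.045,0.02,0,-0.12,0,0,0],
    [0.045,0.08,0,-0.14,0,0,0],
    [0.045,0.14,0,-0.14,0,0,0],
    [0.045,0.14,0,-0.14,0,0,0]
  ]
}}

```text
clock: 19.1
ee_pos: [0.6423, 0.2514, 0.4083]
orientation: [[0.047, 0.999, -0.004], [0.999, -0.047, 0.008], [0.008, -0.004, -1.0]]
ft_force: [-0.4, -0.1, -0.3]
gripper_width: 0.527
gripper_force: 0.0
```

```bash
python3 - <<'E'
from h import *
st()
c=camera("top");a=c["pixels"][170:285,215:415,::-1];b=camera("side")["pixels"][160:290,290:400,::-1]
cv2.imwrite("pics/c7.png",cv2.convertScaleAbs(np.hstack([cv2.resize(a,(520,300),interpolation=cv2.INTER_CUBIC),cv2.resize(b,(254,300),interpolation=cv2.INTER_CUBIC)]),alpha=1.5))
E
```

```text
19.1 vis tcp mm [ 27.4 312.3 408.3] F vise [-0.4 -0.1 -0.3] w 0.5274629147348088 0.0
```

View pics/c7.png

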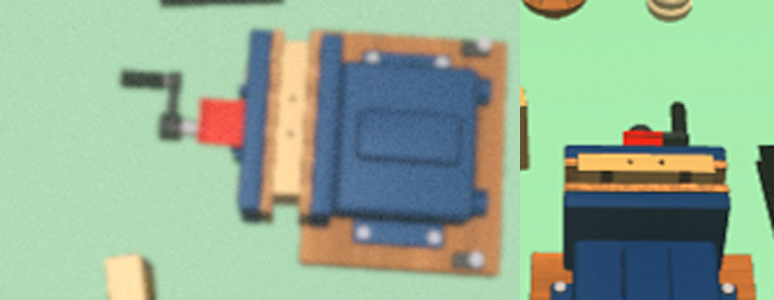

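The picture shows the board gripped between both corks and upright, with the red lever up. The crank has settled back a little to (150,79), as the task said it might, and the tool is clear of everything. I'll hand it in.

```bash
python3 -c "
from workcell import env
print(env.sign_off())"
```

```text
the job is handed in; nothing more can be done
None
```

The board is clamped upright in the vise and the job is handed in at about 19 s: the handle's last measured push was 8.9 N (roughly 230 N of clamping), and after I let go the crank settled back a little, as the task said it could. I did not re-measure the clamping after that.

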